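# Find the socket for the nut under the canister

## Robot

A 6-joint arm with a two-finger parallel gripper is mounted at the origin on a cart in front of the work surface, level with it; the furniture and walls round the work are solid. World frame = base frame: x ahead of the robot, y to its left, z up, the work surface at z = 0. Lengths are in m, angles in rad, forces in N, time in s.
With the tool pointing down it reaches from about 0.325 to 0.925 m from the base axis. Payload 3.1 kg.
Tool frame: the origin (TCP) lies at the very end of the fingers, on their centre line; the grasp point (between the pads) lies 19 mm behind it (tcp_to_grasp is the distance from the TCP to the grasp point, in m); z points along the fingers, y is the line along which they close (so a half turn about z gives the same grasp; the last joint's range is limited). The gripper opens to 85 mm and grips with 20 to 120 N. Pads are 22 mm wide; open, the fingers measure 114 mm over their backs; the gripper's body (76 mm by 85 mm) begins 54 mm behind the grasp point. The pads swing forward as they close: fully open they stand 13 mm farther back than shut.
Start: joints at [-1.318, 0.217, 1.613, -0, 1.311, -0.112], TCP at [0.223, -0.584, 0.231] pointing down, gripper open.
Joint ranges: [-2.75, 2.75], [-0.78, 2.1], [0.31, 2.55], [-1.13, 4.27], [0.13, 2.63], [-2.58, 2.58]. Speed limits (rad/s): [2.79, 2.79, 3.14, 3.14, 3.14, 3.14].

## Interface

Orientations are given as a 3x3 rotation matrix whose columns are the frame's x, y, z axes.
In Python, from station import observe, read_camera, finish_job, look_for, place_of, tcp_to_grasp gives the robot as it stands.
- The arm moves only by the tool drive_tool, never from a script. Its argument "series" is a list that holds one entry, the list of rows, each a list of 6 numbers: the shift along the tool's x, y, z in units of 40 mm (1.0 is 40 mm), then the turn, a rotation vector about the tool's x, y, z in units of 6 degrees (1.0 is 6 degrees). In form: [[[x, y, z, wx, wy, wz], ...]]. A call has 1 to 5 rows; each row is the pose to reach, as a shift and turn from the pose commanded when the call began, along the tool's axes at that moment; what a row does not reach only later rows make up. A row lasts 1/12 s, in which the tool goes at most 41.7 mm and 7.16 degrees, less where a joint would pass 70% of its speed; a pose out of reach is approached as far as the arm can. A call with a gripper value outside its range is refused whole. "fingers" is the opening, from 0 (shut) to 1 (fully open), set as the call begins (left out, the last holds). The fingers move at their own pace and stop on an object; "force" is the grip in N (left out, the last holds). Time passes only in rows, so rows that repeat a pose let the fingers close. It gives the time, the measured TCP pose, the force, the opening and the grip force at its end, in the units of the state.
- observe(): the state, without advancing time (a new reading comes with each control period).
- read_camera(name): name is "scene" or "top"; returns a dict with "frame" (384x512x3 uint8, red, green, blue), "fov_y" (degrees; the focal length in pixels is half the picture's height over the tangent of half this angle, whatever the lens; pixels are square), "cx", "cy" (the principal point, pixels), "world_from_camera" (4x4, takes a point from camera to world coordinates). Camera axes: x right, y up, looking along -z (the intrinsics and any distortion apply to the point x, -y, -z); pixel columns grow to the right and rows downward; lengths in m; the calibration is good to about 2 mm. A picture is of the moment at which its call begins. There is no depth.
- finish_job(): hands the job in; it is judged then, once.
Trained networks look in the newest picture that a camera, given by its name, has taken for a name from the list of things; names that differ only in an ending like _2 or _b are one class to them, and where a whole thing is asked for, a point or a joint stands for the part that bears it (a point fixed in the world has none). Each returns a list of dicts, best first, with "p" (0 to 1); they miss things now and then, are a little off and sometimes report something else, mostly with a low value. They report only what shows in the picture. A call takes as long as a camera call. They do not tell look-alikes from the thing itself.
- look_for(camera, target): "location" ([x, y, z] in m, in the coordinates of the camera as it stood for that picture, good to about 4 mm: the middle of the surface that is visible of it).
- place_of(camera, target): "location" ([x, y, z] in m, in the coordinates of the camera as it stood for that picture, good to about 4 mm: a listed point, or the origin of a listed thing).
The state is a dict: "clock": time; "q": joint angles; "qd": joint speeds; "joint_efforts": joint torques, N m; "tcp_pos": TCP position; "eef_rot": TCP orientation; "ft_force": force on the tool from outside, world axes, zero at the start; "torque": the same for the moment, N m; "opening": finger opening in m; "gripper_force": force on a finger pad.
Only numpy, scipy, OpenCV 4.12 (cv2) and the standard library are available. Lean on these libraries where they do the work, as an engineer would, in place of code of your own. Each camera call takes 0.05 s, during which the arm holds its last target. There are 200 camera calls.

## Task

Lift the handled canister off the stand and set it down upright on the bench beside the stand. Then find, by trying, which of the three sockets from the rail fits the hex nut in the stand: push it fully home over the nut and finish while still gripping it there, without letting go. Any socket that does not fit is stood back upright on the rail or on the bench; do not tip anything over.

Things in the scene. Friction and masses are not known exactly. Their poses are not given: they have to be found in the camera images.
- stand: Fixed grey stand: two upright walls (76 mm along its x, 8 mm thick, at y = +-33 mm, 46 mm high) with feet out to y = +-59 mm, joined at x = +-40 mm by cross bars 10 mm high. Origin: centre of its footprint on the bench. The canister starts on top of the walls, over the nut. On its left (+y) side the bench is free from 70 to 180 mm from the origin.
- nut_seat (a point): On the nut's axis, at the top face of the 12 mm plate lying in the stand (the nut's underside); axes as the stand's. Seated socket: rim at this point. Too small a socket stops on top of the nut, rim 11 to 13 mm above this point; too large a one is stopped by the stud, rim 6 to 7 mm above (large socket on small nut: 14 mm; a fitting one caught off-centre or turned: 9 to 13 mm).
- nut_top (a point): Centre of that fixed hex nut's top, 12 mm above nut_seat; two flats face the stand's +-y, top 2.5 mm chamfered. Which nut is there varies and is not told: 15 mm across flats with its 10 mm stud standing 16 mm above it, 19 mm with 8 mm of stud, or 23 mm with the stud flush. The two other plates lie fixed on the bench 90 to 190 mm from the stand, on its far side.
- rail: Fixed aluminium socket rail on the bench, 190 x 44 x 8 mm, long along its x; origin: centre of its underside. Three round pegs (10 mm diameter, 9 mm high) stand on it at x = -60, 0, +60 mm; a socket stands over each, in any order. An upright 45 mm square frame post, over 1 m tall, is fixed at world x = 0.29, y = -0.37 m: go round it.
- canister: Loose empty open aluminium canister, 87 mm diameter at the rim, 70 mm high, 0.35 kg, with a fixed arched handle over the top (123 mm high in all). Origin: centre of its underside; z up; the handle arches along its y.
- canister_handle (a point): Middle of the canister handle's level top bar: round, 10 mm diameter, 60 mm long along the canister's y, 118 mm above the underside, 43 mm clear above the rim. Pinch it across the canister's x.
- socket_small: The small one of three loose upright steel sockets (0.12 kg), told apart by outer diameter: 24 mm. 84 mm high: round body 36 mm, neck 14 mm diameter up to 58 mm, then the grip block. In its underside a hexagonal opening, 16.6 mm across flats, 30 mm deep. Origin: centre of the lower rim; z up; two flats of the opening face its +-y, like the grip block's broad faces.
- socket_small_grip (a point): Centre of the small socket's dark grip block at the top, 71 mm above the lower rim; block 26 (x) x 16 (y) x 26 mm high: pinch it across the 16 mm (y).
- socket_middle: The middle one of three loose upright steel sockets (0.12 kg), told apart by outer diameter: 29 mm. 84 mm high: round body 36 mm, neck 14 mm diameter up to 58 mm, then the grip block. In its underside a hexagonal opening, 20.6 mm across flats, 22 mm deep. Origin: centre of the lower rim; z up; two flats of the opening face its +-y, like the grip block's broad faces.
- socket_middle_grip (a point): Centre of the middle socket's dark grip block at the top, 71 mm above the lower rim; block 26 (x) x 16 (y) x 26 mm high: pinch it across the 16 mm (y).
- socket_large: The large one of three loose upright steel sockets (0.12 kg), told apart by outer diameter: 34 mm. 84 mm high: round body 36 mm, neck 14 mm diameter up to 58 mm, then the grip block. In its underside a hexagonal opening, 24.6 mm across flats, 14 mm deep. Origin: centre of the lower rim; z up; two flats of the opening face its +-y, like the grip block's broad faces.
- socket_large_grip (a point): Centre of the large socket's dark grip block at the top, 71 mm above the lower rim; block 26 (x) x 16 (y) x 26 mm high: pinch it across the 16 mm (y).
There are look-alikes about, which are no part of the job. What is shaped like the socket_small but green or pink is not meant.

How it is judged:
By the outcome, as a careful person would: the job done as asked, in the order asked, and still so for the second after the job is handed in, while the arm keeps its last pose, push and grip.
It also fails if it takes over 64 s, if anything falls off the work surface, if the arm or the gripper's body presses on something with over 40 N, if the wrist force passes 120 N, or if a joint passes its speed limit or range.

## Working session

There is one attempt and no reset: what is moved stays moved. The work goes in short steps, Python scripts to look and compute and a tool call to move; the robot and the scene stay as the last step left them, time stands still between calls to the robot, and variables do not carry over. Pictures are saved under pics/ and viewed, at most 10 in all, crops included, and the job is handed in when it is done.

Besides the shell and the picture viewer there is one more tool, called after "Call:" in YAML: its name, and indented under it one key for each argument. drive_tool: Moves the arm, as the interface text tells. Its arguments: {"type":"object","properties":{"series":{"type":"array","items":{"type":"array","items":{"type":"array","items":{"type":"number"}}}},"fingers":{"type":"number"},"force":{"type":"number"}},"required":["series"]}

```bash
ls; mkdir -p pics
cat > h.py <<'E'
import numpy as np, cv2
from station import *
def cam(n):
    c=read_camera(n); return c
def w(c,p): return (c["world_from_camera"]@np.r_[p,1])[:3]
def pix(c,P):
    q=np.linalg.inv(c["world_from_camera"])@np.r_[P,1]
    f=c["frame"].shape[0]/2/np.tan(np.radians(c["fov_y"])/2)
    return np.round([c["cx"]+f*q[0]/-q[2], c["cy"]-f*q[1]/-q[2]],1)
def ray(c,u,v,z):
    f=c["frame"].shape[0]/2/np.tan(np.radians(c["fov_y"])/2)
    M=c["world_from_camera"]; d=M[:3,:3]@np.array([(u-c["cx"])/f,-(v-c["cy"])/f,-1]); o=M[:3,3]
    return o+d*(z-o[2])/d[2]
E
python3 - <<'E'
from h import *
np.set_printoptions(precision=4,suppress=True)
for n in("scene","top"):
    c=cam(n); cv2.imwrite(f"pics/{n}0.png",c["frame"][:,:,::-1])
    print(n,{k:(v if k!="frame" else 0) for k,v in c.items()})
    for t in["stand","rail","canister","canister_handle","socket_small","socket_middle","socket_large","socket_small_grip","socket_middle_grip","socket_large_grip","nut_seat"]:
        print(t,[(round(r["p"],2),w(c,r["location"]),pix(c,w(c,r["location"]))) for r in place_of(n,t)[:4]])
print(tcp_to_grasp, observe())
E
```

```text
pics
scene {'frame': 0, 'fov_y': 43.98207373572869, 'cx': 253.50042873503818, 'cy': 187.97636521550208, 'world_from_camera': array([[-0.8043,  0.2767, -0.5258,  0.0564],
       [-0.5942, -0.3724,  0.7129,  0.504 ],
       [ 0.0014,  0.8859,  0.464 ,  0.5246],
       [ 0.    ,  0.    ,  0.    ,  1.    ]])}
stand [(0.72, array([0.4766, 0.0666, 0.0022]), array([205.2, 300.6])), (0.57, array([0.4839, 0.0656, 0.0449]), array([200.9, 277.7]))]
rail [(0.68, array([ 0.5071, -0.1743, -0.0042]), array([273.1, 232.8])), (0.46, array([0.4795, 0.0644, 0.0452]), array([203.5, 278.2]))]
canister [(0.83, array([0.4816, 0.065 , 0.0451]), array([202.3, 277.9]))]
canister_handle [(0.87, array([0.4727, 0.0637, 0.1647]), array([203.4, 214.9]))]
socket_small [(0.85, array([ 0.4486, -0.1661,  0.0123]), array([295.8, 237.3])), (0.72, array([ 0.4706, -0.2564,  0.0047]), array([309.5, 217.8])), (0.47, array([ 0.5608, -0.2703, -0.0011]), array([277.6, 204.9]))]
socket_middle [(0.86, array([ 0.568 , -0.1867,  0.0064]), array([252.6, 216.5]))]
socket_large [(0.73, array([ 0.51  , -0.1724,  0.0073]), array([271.5
[... 2102 characters left out ...]
, (0.41, array([ 0.5098, -0.1747,  0.0059]), array([283.6, 211. ]))]
nut_seat [(0.97, array([0.4788, 0.0636, 0.0121]), array([187.1, 225.7]))]
0.0187 {'clock': 1.2, 'q': array([-1.3182,  0.2169,  1.6134,  0.    ,  1.3113, -0.1122]), 'qd': array([ 0.0001,  0.0001, -0.0012,  0.0001,  0.0001, -0.0007]), 'joint_efforts': array([  0.0002, -39.6887, -30.4252,  -0.0003,   0.0008,   0.    ]), 'tcp_pos': array([ 0.223 , -0.5839,  0.2313]), 'eef_rot': array([[ 0.9342,  0.3567,  0.    ],
       [ 0.3567, -0.9342, -0.    ],
       [ 0.    ,  0.    , -1.    ]]), 'ft_force': array([0.2737, 0.0566, 0.2089]), 'torque': array([ 0.001 , -0.0488, -0.0774]), 'gripper_force': 0.0, 'opening': 0.08522413740255104}
```

View pics/scene0.png

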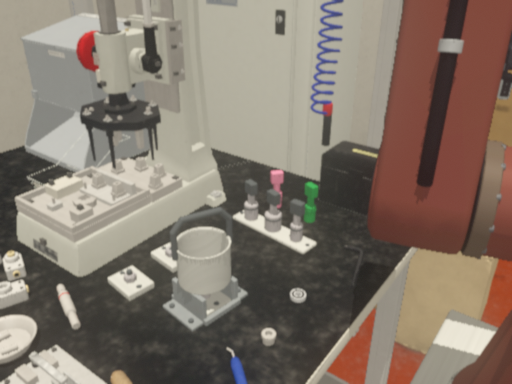

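View pics/top0.png

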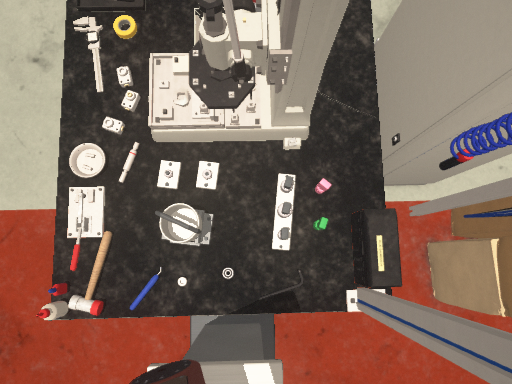

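```bash
python3 -c "
import cv2,numpy as np
s=cv2.imread('pics/scene0.png')[160:320,160:340]; t=cv2.imread('pics/top0.png')[160:260,150:340]
a=cv2.resize(s,None,fx=2.2,fy=2.2,interpolation=3); b=cv2.resize(t,None,fx=2.1,fy=2.1,interpolation=3)
h=max(a.shape[0],b.shape[0]); p=np.zeros((h,800,3),np.uint8); p[:a.shape[0],:a.shape[1]]=a; p[:b.shape[0],400:400+b.shape[1]]=b[:, :400]
cv2.imwrite('pics/crop0.png',p)"
```

```text
(no output)
```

View pics/crop0.png

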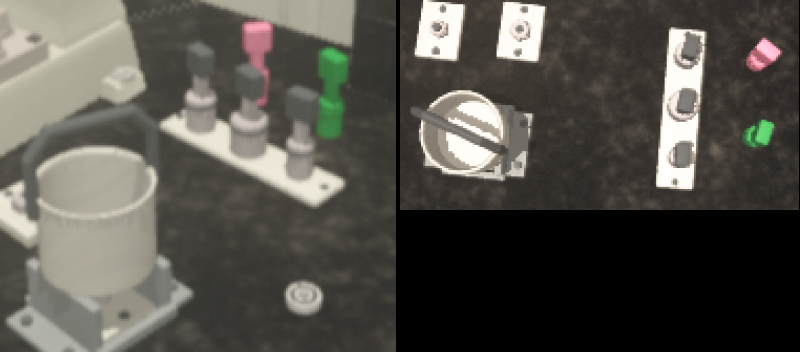

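```bash
cat >> h.py <<'E'
def hull_iou(c,mask,pts):
    h=cv2.convexHull(np.array([pix(c,p) for p in pts],np.float32))
    m=np.zeros(mask.shape,np.uint8); S=8
    x0,y0=np.floor(h.reshape(-1,2).min(0)).astype(int)-8; x1,y1=np.ceil(h.reshape(-1,2).max(0)).astype(int)+8
    sub=cv2.resize(mask[y0:y1,x0:x1].astype(np.uint8),None,fx=S,fy=S,interpolation=0)
    m=np.zeros(sub.shape,np.uint8); cv2.fillConvexPoly(m,np.round((h.reshape(-1,2)+.5-[x0,y0])*S).astype(np.int32),1)
    return (m&sub).sum()/max((m|sub).sum(),1)
def box(x,y,yaw,z,dx,dy,dz):
    c,s=np.cos(yaw),np.sin(yaw)
    return [(x+c*a*dx/2-s*b*dy/2,y+s*a*dx/2+c*b*dy/2,z+e*dz/2) for a in(-1,1) for b in(-1,1) for e in(-1,1)]
E
python3 - <<'E'
from h import *
from scipy.optimize import differential_evolution as DE
np.set_printoptions(precision=4,suppress=True)
C={n:cam(n) for n in("scene","top")}
import pickle; pickle.dump(C,open("c0.pkl","wb"))
M={}
for n,c in C.items():
    f=c["frame"].astype(int); hi=f.max(2); lo=f.min(2)
    M[n]=((hi>45)&(hi<112)&(hi-lo<22))
    for P in[(0.449,-.166,.079),(0.51,-.174,.079),(.568,-.183,.079),(.477,.066,.164)]:
        u,v=pix(c,np.array(P)).astype(int); print(n,P,u,v); print(f[v-6:v+7,u-8:u+9].mean(2).astype(int)) if n=="top" else 0
for nm,P,z,d in[("small",(0.449,-.166),.079,(.026,.016,.026)),("large",(0.51,-.174),.079,(.026,.016,.026)),("middle",(.569,-.183),.079,(.026,.016,.026))]:
    for use in(("scene","top"),("scene",),("top",)):
        g=lambda p:-sum(hull_iou(C[n],M[n],box(p[0],p[1],p[2],z,*d)) for n in use)
        r=DE(g,[(P[0]-.012,P[0]+.012),(P[1]-.012,P[1]+.012),(-1.57,1.57)],maxiter=25,popsize=12,seed=1,polish=False)
        print(nm,use,r.x[:2],np.degrees(r.x[2]),r.fun)
E
```

```text
scene (0.449, -0.166, 0.079) 297 207
scene (0.51, -0.174, 0.079) 272 196
scene (0.568, -0.183, 0.079) 251 186
scene (0.477, 0.066, 0.164) 200 215
top (0.449, -0.166, 0.079) 283 234
[[253 253 253 253 253 253 183 140 119 116 117 114 117 132 177 246 117]
 [253 253 253 253 253 241 124 123 129 126 125 124 118 134 159 246 120]
 [253 253 253 253 231 136  94 128 130 128 128 124 117 135 248 244 108]
 [253 253 253 247 193 150  99 128 131 125 125 124 119 132 250 237 102]
 [253 253 253 187 216 176 103 129 129 129 129 127 116 135 174 224  98]
 [253 253 247 192 237 154  99 127 129 130 126 125 118 132 161 181  81]
 [253 253 204 210 245 154  98 130 131 128 127 125 116 133 160 165  74]
 [253 253 217 170 238 178 105 130 131 131 126 124 114 134 159 152  71]
 [253 253 224 158 231 178 114 132 133 128 126 121 115 131 158 141  70]
 [253 253 253 164 165 145 111 132 131 126 125 124 114 132 158 112  66]
 [253 253 253 243 152 124  94 121 120 119 120 121 121 221 247 139  66]
 [253 253 253 253 241 183 142  91 118 121 119 174 175 249 248 121  61]
 [253 253 253 253 252 252 251 251 251 250 251 251 251 251 247 118  
[... 2862 characters left out ...]
251 251 251 250]]
small ('scene', 'top') [ 0.4583 -0.1779] 67.59837368613526 -0.33882397639810435
small ('scene',) [ 0.4584 -0.1542] 61.16468013095657 -0.31353363575337173
small ('top',) [ 0.4401 -0.178 ] 86.91192141350624 -0.09801417815155651
large ('scene', 'top') [ 0.5202 -0.162 ] 48.106483274595384 -0.3528156251116524
large ('scene',) [ 0.5201 -0.1621] -1.9361658225032619 -0.3475963579751852
large ('top',) [ 0.5004 -0.1859] 84.40376593423898 -0.11774839743589743
middle ('scene', 'top') [ 0.5574 -0.1942] 87.17096844040435 -0.36267716199305466
middle ('scene',) [ 0.557  -0.1948] 48.37194738145735 -0.24976908866995073
middle ('top',) [ 0.5586 -0.195 ] -89.61582779593414 -0.13342876516235969
```

Run:
```python
from h import *
import pickle
from scipy.optimize import differential_evolution as DE
np.set_printoptions(precision=4,suppress=True)
C=pickle.load(open("c0.pkl","rb")); c=C["top"]; hi=c["frame"].astype(float).mean(2)
M=((hi>106)&(hi<137))
S=C["scene"]["frame"]; 
for u,v in[(297,207),(200,215)]: print(S[v-8:v+9,u-8:u+9].mean(2).astype(int))
for nm,P in[("small",(0.449,-.166)),("large",(0.51,-.174)),("middle",(.569,-.183))]:
    g=lambda p:-hull_iou(c,M,box(p[0],p[1],p[2],.092,.026,.016,0))
    r=DE(g,[(P[0]-.02,P[0]+.02),(P[1]-.02,P[1]+.02),(-1.57,1.57)],maxiter=40,popsize=14,seed=1,polish=False)
    print(nm,r.x[:2],np.degrees(r.x[2]),r.fun)
# handle: dark band pixels near bar inside rim; centre line fit
hd=cv2.morphologyEx(((hi>85)&(hi<137)).astype(np.uint8),cv2.MORPH_OPEN,np.ones((2,2)))
pts=[]
for u in range(160,192):
    v=[k for k in range(208,236) if hi[k,u]<137]
    pred=213.3+(u-156)*18.1/44
    v=[k for k in v if abs(k-pred)<5]
    if v: pts.append((u,np.mean(v),len(v)))
pts=np.array(pts); ok=pts[:,2]<8; print(pts[:,2]); W=np.array([ray(c,u,v,.164)[:2] for u,v in pts[ok,:2]])
vx=cv2.fitLine(W.astype(np.float32),cv2.DIST_HUBER,0,.01,.01).ravel(); print("bar",vx,np.degrees(np.arctan2(vx[1],vx[0])))
```

```text
[[ 67  66  72  83  97 103 102 100  92  79  74  68  62  61  58  58  59]
 [ 70  75  87 103 114 117 117 117 110 103  99  89  76  67  63  59  58]
 [ 75  86 100 112 118 120 119 120 118 116 115 108  98  90  79  70  61]
 [ 75  87  98 107 113 116 118 119 119 119 120 118 114 109 101  89  71]
 [ 75  83  91  96 101 106 111 115 117 119 120 119 118 114 109  95  79]
 [ 74  81  84  87  90  92  97 103 108 111 115 116 115 109 100  91  92]
 [ 74  80  84  84  86  88  88  92  96  99 103 107 104  97  89  88  99]
 [ 72  81  83  84  85  85  85  86  87  88  90  93  92  86  84  86  97]
 [ 71  81  84  84  85  85  84  84  84  84  85  86  85  83  82  84  89]
 [ 70  81  84  84  84  84  85  84  85  84  85  85  83  82  81  81  83]
 [ 69  80  84  84  86  83  84  83  85  85  85  85  83  82  82  81  81]
 [ 71  81  84  84  84  84  83  84  84  83  84  85  84  81  81  82  82]
 [ 71  81  83  84  85  85  83  84  84  84  85  84  82  82  81  82  83]
 [ 70  76  81  83  84  84  83  84  84  85  84  84  81  81  82  81  81]
 [ 67  72  75  79  84  87  86  84  84  84  85  85  82  80  79  79  80]
 [ 65  66  68  75  89 100  97  92  
[... 981 characters left out ...]
  79  79  75  74  73  73  74  71  71  70  72  71]
 [ 81  80  80  78  77  75  75  73  73  73  75  76  73  71  71  72  71]
 [ 75  75  75  75  75  74  73  72  72  74  75  76  76  74  71  70  70]
 [ 72  74  76  77  77  75  72  71  71  73  75  76  75  72  70  70  70]
 [ 73  77  79  81  80  78  77  75  74  75  73  73  71  71  72  69  70]]
small [ 0.4505 -0.1687] -3.2320065012040136 -0.7461515242982192
large [ 0.5093 -0.1736] -9.927848799892956 -0.6181593745713894
middle [ 0.5697 -0.1813] -10.054802007438028 -0.5811659192825112
[ 7.  7. 10.  9.  9. 10. 10. 10.  7.  8.  7.  7.  5.  5.  4.  5.  5.  4.
  5.  4.  5.  4.  5.  4.  5.  4.  5.  4.  5.  5.  4.  5.]
bar [0.4588 0.8886 0.4735 0.0519] 62.69291
```

I took stock of the look-alikes before reaching. The rail sockets are at top pixels (285,233), (285,208) and (287,182). The green look-alike is at (321,224) and the pink one at (323,185), both standing off the rail and not meant. The canister handle is at (173,221), and I'm choosing that first. The crop confirms it.

First I retract radially, inside the post.

Call:
drive_tool:
  series:
    - [[0, -1, 0, 0, 0, 0], [0, -2, 0, 0, 0, 0], [0, -3, 0, 0, 0, 0], [0, -4, 0, 0, 0, 0], [0, -5, 0, 0, 0, 0]]
  fingers: 1.0

```text
clock: 1.72
tcp_pos: [0.1511, -0.3953, 0.2309]
eef_rot: [[0.934, 0.357, -0.0], [0.357, -0.934, 0.001], [0.0, -0.001, -1.0]]
ft_force: [0.2, -0.6, 1.1]
opening: 0.0854
gripper_force: 0.0
```

Call:
drive_tool:
  series:
    - [[0, -1, 0, 0, 0, 0], [0, -1.9, 0, 0, 0, 0], [0, -1.9, 0, 0, 0, 0]]

```text
clock: 1.97
tcp_pos: [0.1231, -0.3198, 0.2294]
eef_rot: [[0.934, 0.357, -0.001], [0.357, -0.934, 0.004], [0.0, -0.004, -1.0]]
ft_force: [0.2, 0.1, -0.7]
opening: 0.0856
gripper_force: 0.0
```

Call:
drive_tool:
  series:
    - [[1, -0.25, 0, 0, 0, 0], [1.9, -0.5, 0, 0, 0, 0], [2.8, -0.75, 0, 0, 0, 0], [3.7, -1, 0, 0, 0, 0]]

```text
clock: 2.3
tcp_pos: [0.2496, -0.2354, 0.232]
eef_rot: [[0.935, 0.355, 0.002], [0.355, -0.935, -0.002], [0.001, 0.003, -1.0]]
ft_force: [0.7, -0.5, -1.0]
opening: 0.0855
gripper_force: 0.0
```

Call:
drive_tool:
  series:
    - [[0.7, -0.6, 0, 0, 0, -1], [1.4, -1.2, 0, 0, 0, -2], [2.1, -1.8, 0, 0, 0, -3], [2.8, -2.4, 0, 0, 0, -4], [3.4, -2.9, 0, 0, 0, -5]]

```text
clock: 2.72
tcp_pos: [0.3354, -0.077, 0.2318]
eef_rot: [[0.626, 0.78, 0.002], [0.78, -0.626, -0.0], [0.001, 0.002, -1.0]]
ft_force: [0.0, -0.7, 0.0]
opening: 0.0852
gripper_force: 0.0
```

```bash
cat >> h.py <<'E'
def go(P,yaw_y=None,Rt=None):
    """shift units and turn units to put TCP at P with tool y at yaw (deg), pointing down"""
    o=observe(); R=o["eef_rot"]; s=R.T@(np.array(P)-o["tcp_pos"])/.04
    from scipy.spatial.transform import Rotation as Ro
    a=np.radians(yaw_y); y=np.array([np.cos(a),np.sin(a),0]); z=np.array([0,0,-1.]); T=np.c_[np.cross(y,z),y,z]
    t=np.degrees(Ro.from_matrix(R.T@T).as_rotvec())/6
    print("shift",s.round(2),"turn",t.round(2),"dist",np.linalg.norm(s).round(2),"tcp",o["tcp_pos"].round(4),"q",o["q"].round(2),"yawy",np.degrees(np.arctan2(R[1,1],R[0,1])).round(2),"t",round(o["clock"],2),"F",o["ft_force"].round(1),"grip",round(o["opening"],4))
E
python3 -c "
from h import *
go((.478,.066,.22),-27.3)"
```

```text
shift [5.02 0.54 0.3 ] turn [ 0.02 -0.01 -1.91] dist 5.06 tcp [ 0.3354 -0.077   0.2318] q [-0.43 -0.45  2.22  0.    1.38  0.25] yawy -38.75 t 2.72 F [ 0.  -0.7  0. ] grip 0.0852
```

Call:
drive_tool:
  series:
    - [[1, 0.1, 0.06, 0, 0, -0.4], [2, 0.2, 0.12, 0, 0, -0.8], [3, 0.3, 0.2, 0, 0, -1.2], [4, 0.4, 0.3, 0, 0, -1.6], [5, 0.54, 0.3, 0, 0, -1.9]]

```text
clock: 3.13
tcp_pos: [0.4781, 0.0648, 0.2185]
eef_rot: [[0.462, 0.887, -0.001], [0.887, -0.462, -0.0], [-0.0, -0.001, -1.0]]
ft_force: [-0.0, -0.4, 0.4]
opening: 0.0854
gripper_force: 0.0
```

Call:
drive_tool:
  series:
    - [[0, 0, 0, 0, 0, 0], [0, 0, 0, 0, 0, 0]]

```text
clock: 3.3
tcp_pos: [0.4782, 0.064, 0.2187]
eef_rot: [[0.462, 0.887, -0.001], [0.887, -0.462, -0.0], [-0.001, -0.001, -1.0]]
ft_force: [-0.4, -0.6, -0.2]
opening: 0.0852
gripper_force: 0.0
```

```bash
python3 -c "
from h import *
go((.478,.066,.145),-27.3)
c=cam('scene'); cv2.imwrite('pics/s1.png',cv2.resize(c['frame'][120:330,120:300,::-1],None,fx=2.6,fy=2.6,interpolation=3))
np.set_printoptions(precision=4,suppress=True)
for n in ('scene','top'):
  c=cam(n); print([(round(r['p'],2),w(c,r['location'])) for r in place_of(n,'canister_handle')[:2]])
"
```

```text
shift [ 0.04 -0.03  1.84] turn [-0.01  0.01 -0.04] dist 1.84 tcp [0.4782 0.064  0.2187] q [-0.01 -0.08  1.95 -0.    1.27  0.47] yawy -27.52 t 3.3 F [-0.4 -0.6 -0.2] grip 0.0852
[(0.97, array([0.4814, 0.0633, 0.1637]))]
[(0.73, array([0.4781, 0.0679, 0.1666])), (0.62, array([ 0.5716, -0.1779,  0.0781]))]
```

View pics/s1.png

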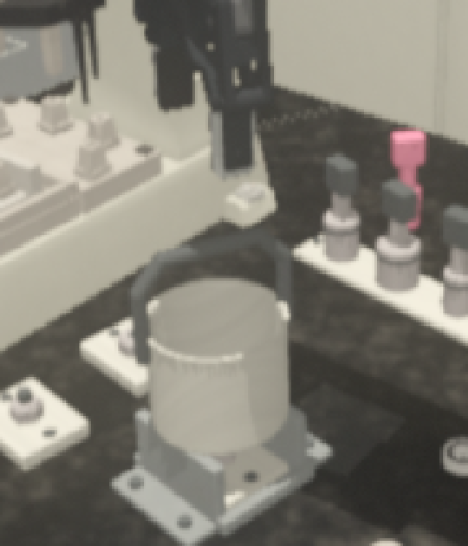

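The crop shows the canister on the stand with its handle bar around (215,245). The open gripper is above it, one finger at (235,150). Descending.

Call:
drive_tool:
  series:
    - [[0, 0, 0.6, 0, 0, 0], [0, 0, 1.2, 0, 0, 0], [0, 0, 1.84, 0, 0, 0], [0, 0, 1.84, 0, 0, 0], [0, 0, 1.84, 0, 0, 0]]

```text
clock: 3.97
tcp_pos: [0.4754, 0.0619, 0.1448]
eef_rot: [[0.466, 0.885, -0.003], [0.885, -0.466, 0.0], [-0.001, -0.003, -1.0]]
ft_force: [0.7, -0.6, -0.1]
opening: 0.0852
gripper_force: 0.0
```

Call:
drive_tool:
  series:
    - [[0, 0, 0, 0, 0, 0], [0, 0, 0, 0, 0, 0], [0, 0, 0, 0, 0, 0], [0, 0, 0, 0, 0, 0], [0, 0, 0, 0, 0, 0]]
  fingers: 0
  force: 50

```text
clock: 4.38
tcp_pos: [0.4778, 0.0626, 0.1468]
eef_rot: [[0.465, 0.885, 0.002], [0.885, -0.465, -0.0], [0.001, 0.002, -1.0]]
ft_force: [-0.5, 0.1, 0.2]
opening: 0.0256
gripper_force: 0.0
```

Call:
drive_tool:
  series:
    - [[0, 0, 0, 0, 0, 0], [0, 0, 0, 0, 0, 0], [0, 0, 0, 0, 0, 0], [0, 0, 0, 0, 0, 0], [0, 0, 0, 0, 0, 0]]

```text
clock: 4.8
tcp_pos: [0.4774, 0.0628, 0.1462]
eef_rot: [[0.465, 0.885, 0.001], [0.885, -0.465, 0.0], [0.0, 0.0, -1.0]]
ft_force: [-1.2, 1.0, 5.2]
opening: 0.0082
gripper_force: 48.9
```

Call:
drive_tool:
  series:
    - [[0, 0, -0.15, 0, 0, 0], [0, 0, -0.5, 0, 0, 0], [0, 0, -1, 0, 0, 0], [0, 0, -1.5, 0, 0, 0], [0, 0, -1.8, 0, 0, 0]]

```text
clock: 5.22
tcp_pos: [0.4771, 0.0625, 0.2185]
eef_rot: [[0.465, 0.885, 0.0], [0.885, -0.465, -0.0], [-0.0, 0.0, -1.0]]
ft_force: [0.7, 1.0, -3.3]
opening: 0.0082
gripper_force: 48.8
```

Call:
drive_tool:
  series:
    - [[0, 0, 0, 0, 0, 0], [0, 0, 0, 0, 0, 0], [0, 0, 0, 0, 0, 0]]

```text
clock: 5.47
tcp_pos: [0.4759, 0.0626, 0.216]
eef_rot: [[0.465, 0.885, -0.003], [0.885, -0.465, -0.0], [-0.001, -0.003, -1.0]]
ft_force: [0.2, -0.0, -4.0]
opening: 0.008
gripper_force: 48.8
```

```bash
python3 -c "
from h import *
go((.478,.066,.145),-27.3)
np.set_printoptions(precision=4,suppress=True)
c=cam('scene'); cv2.imwrite('pics/s2.png',cv2.resize(c['frame'][110:330,120:310,::-1],None,fx=2.6,fy=2.6,interpolation=3))
for n in ('scene','top'):
  c=cam(n)
  for t in ('canister','canister_handle','stand','nut_seat','nut_top'): print(n,t,[(round(r['p'],2),w(c,r['location'])) for r in place_of(n,t)[:2]])
"
```

```text
shift [0.1  0.01 1.78] turn [-0.03  0.01 -0.07] dist 1.78 tcp [0.4759 0.0626 0.216 ] q [-0.02 -0.08  1.96 -0.    1.27  0.47] yawy -27.7 t 5.47 F [ 0.2 -0.  -4. ] grip 0.008
scene canister [(0.62, array([0.4781, 0.0638, 0.1129]))]
scene canister_handle [(0.82, array([0.4783, 0.0634, 0.2342]))]
scene stand [(0.78, array([0.4755, 0.0622, 0.0013]))]
scene nut_seat [(0.95, array([0.4794, 0.0671, 0.01  ]))]
scene nut_top [(0.76, array([0.4749, 0.0652, 0.0209]))]
top canister [(0.85, array([0.4782, 0.0658, 0.1173]))]
top canister_handle [(0.88, array([0.4832, 0.0659, 0.2373]))]
top stand [(0.61, array([0.4759, 0.0637, 0.0011]))]
top nut_seat [(0.88, array([0.4795, 0.0652, 0.0069]))]
top nut_top [(0.74, array([0.4737, 0.0639, 0.0277]))]
```

View pics/s2.png

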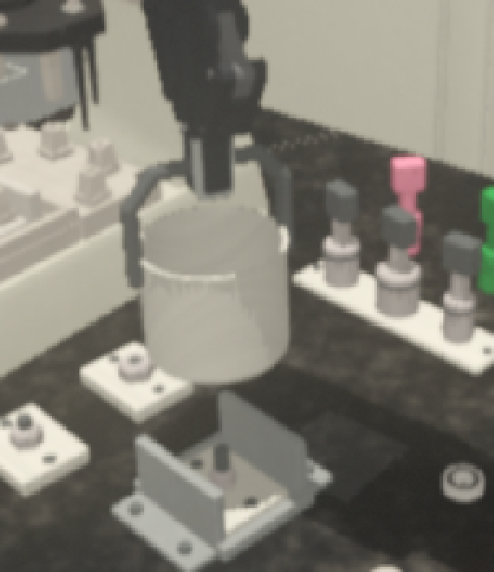

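The stand's nut, at (220,475) in the crop, carries a tall dark stud. The other plates hold a flush large nut (130,365) and a medium-stud nut (27,430). So the small socket is the likely fit. Next I put the canister on the left.

Call:
drive_tool:
  series:
    - [[0.5, -0.2, 0, 0, 0, 0], [1.2, -0.5, 0, 0, 0, 0], [1.9, -0.85, 0, 0, 0, 0], [2.6, -1.15, 0, 0, 0, 0], [2.9, -1.28, 0, 0, 0, 0]]

```text
clock: 6.53
tcp_pos: [0.4857, 0.1927, 0.218]
eef_rot: [[0.463, 0.886, 0.001], [0.886, -0.463, 0.003], [0.003, -0.001, -1.0]]
ft_force: [-0.1, -0.3, -3.5]
opening: 0.0079
gripper_force: 48.8
```

Call:
drive_tool:
  series:
    - [[0, 0, 0.6, 0, 0, 0], [0, 0, 1.3, 0, 0, 0], [0, 0, 2.0, 0, 0, 0], [0, 0, 2.4, 0, 0, 0], [0, 0, 2.65, 0, 0, 0]]

```text
clock: 6.95
tcp_pos: [0.4835, 0.1885, 0.1087]
eef_rot: [[0.465, 0.886, -0.005], [0.886, -0.465, -0.002], [-0.004, -0.004, -1.0]]
ft_force: [-0.2, -1.2, -3.6]
opening: 0.0081
gripper_force: 48.8
```

Call:
drive_tool:
  series:
    - [[0, 0, 0, 0, 0, 0], [0, 0, 0, 0, 0, 0], [0, 0, 0, 0, 0, 0]]

```text
clock: 7.2
tcp_pos: [0.4873, 0.1894, 0.1134]
eef_rot: [[0.465, 0.885, 0.003], [0.885, -0.465, 0.001], [0.002, 0.003, -1.0]]
ft_force: [-1.2, -0.3, -3.4]
opening: 0.0078
gripper_force: 48.9
```

Run:
```python
from h import *
from scipy.spatial.transform import Rotation as Ro
np.set_printoptions(precision=4,suppress=True)
go((.485,.19,.1),-27.3)
C={}
for n in ('scene','top'):
  c=C[n]=cam(n)
  for t in ('canister','canister_handle','stand','nut_seat','nut_top'): print(n,t,[(round(r['p'],2),w(c,r['location'])) for r in place_of(n,t)[:2]])
import pickle; pickle.dump(C,open("c1.pkl","wb"))
a=cv2.resize(C['scene']['frame'][225:335,150:250,::-1],None,fx=4,fy=4,interpolation=3); b=cv2.resize(C['top']['frame'][195:255,160:225,::-1],None,fx=6,fy=6,interpolation=3)
p=np.zeros((440,800,3),np.uint8); p[:,:400]=a; p[:360,400:790]=b; cv2.imwrite("pics/s3.png",p)
```

```text
shift [-0.01 -0.06  0.34] turn [ 0.02 -0.02 -0.07] dist 0.34 tcp [0.4873 0.1894 0.1134] q [ 0.24  0.13  1.95 -0.    1.06  0.72] yawy -27.7 t 7.2 F [-1.2 -0.3 -3.4] grip 0.0078
scene canister [(0.75, array([ 0.5121, -0.1743,  0.0074]))]
scene canister_handle [(0.6, array([0.4856, 0.1921, 0.1311]))]
scene stand [(0.62, array([0.4749, 0.0632, 0.0005])), (0.58, array([ 0.4485, -0.1635,  0.0087]))]
scene nut_seat [(0.91, array([0.4796, 0.0689, 0.0112]))]
scene nut_top [(0.73, array([0.4761, 0.0661, 0.024 ]))]
top canister [(0.97, array([0.4863, 0.1957, 0.0114]))]
top canister_handle [(0.86, array([0.489 , 0.1921, 0.1288]))]
top stand [(0.6, array([0.483 , 0.0648, 0.0016]))]
top nut_seat [(0.75, array([0.4797, 0.066 , 0.0104]))]
top nut_top [(0.6, array([0.4801, 0.0642, 0.01  ]))]
```

View pics/s3.png

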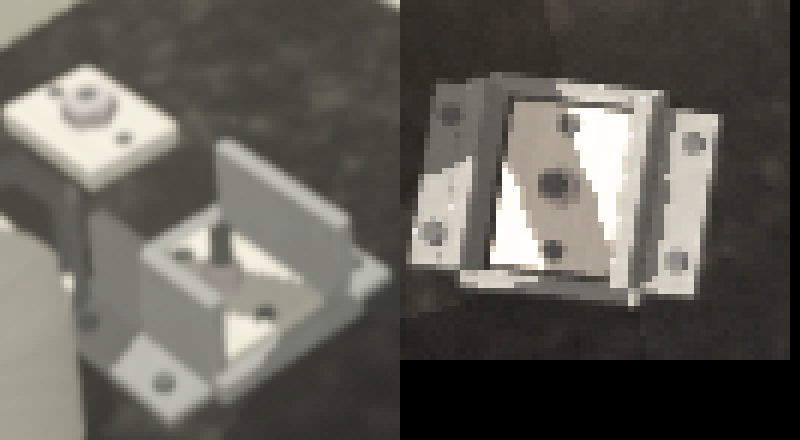

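The tall dark stud shows at (221,245) in the left crop and from above at (553,185). That confirms the small (15 mm) nut. The plate's screw holes give its centre and yaw. I'm lowering the canister and computing the nut pose.

Call:
drive_tool:
  series:
    - [[0, 0, 0.1, 0, 0, 0], [0, 0, 0.18, 0, 0, 0], [0, 0, 0.26, 0, 0, 0], [0, 0, 0.26, 0, 0, 0], [0, 0, 0.26, 0, 0, 0]]

```text
clock: 8.22
tcp_pos: [0.4854, 0.189, 0.1008]
eef_rot: [[0.465, 0.885, -0.001], [0.885, -0.465, -0.0], [-0.001, -0.001, -1.0]]
ft_force: [-0.4, 0.8, -3.4]
opening: 0.0077
gripper_force: 48.9
```

Run:
```python
from h import *
import pickle
np.set_printoptions(precision=4,suppress=True)
C=pickle.load(open("c1.pkl","rb")); t=C["top"]; s=C["scene"]
T=lambda X,Y,z: ray(t,(X-400+.5)/6-.5+160,(Y+.5)/6-.5+195,z)[:2]
S=lambda X,Y,z: ray(s,(X+.5)/4-.5+150,(Y+.5)/4-.5+225,z)[:2]
an=lambda a,b: np.degrees(np.arctan2(*(a-b)[::-1]))
A=T(693,143,.008),T(676,261,.008),T(451,113,.008),T(433,232,.008)
print("feet centre",np.mean(A,0),"yaw",an(A[0],A[1]),an(A[2],A[3]),an(A[2],A[0])-90,an(A[3],A[1])-90,[np.linalg.norm(A[0]-A[2]),np.linalg.norm(A[0]-A[1])])
B=T(568,122,.012),T(552,249,.012); print("plate",np.mean(B,0),an(*B))
B=S(183,255,.012),S(265,313,.012); print("plate scene",np.mean(B,0),an(*B))
print("stud",T(553,183,.04),S(221,226,.04))
o=observe(); print(o["clock"],o["tcp_pos"],o["ft_force"])
```

```text
feet centre [0.4789 0.0649] yaw -8.590630890326107 -8.112506464301651 -8.512334102572353 -8.25792512379158 [np.float64(0.10022849132886107), np.float64(0.04861977348353034)]
plate [0.4794 0.0656] -7.115055581745683
plate scene [0.4766 0.0654] -7.693508181501768
stud [0.4784 0.0636] [0.4773 0.0639]
8.2167 [0.4854 0.189  0.1008] [-0.3732  0.8196 -3.3552]
```

Call:
drive_tool:
  series:
    - [[0, 0, 0.03, 0, 0, 0], [0, 0, 0.05, 0, 0, 0], [0, 0, 0.05, 0, 0, 0], [0, 0, 0.05, 0, 0, 0]]

```text
clock: 8.55
tcp_pos: [0.4863, 0.1892, 0.1004]
eef_rot: [[0.465, 0.885, 0.001], [0.885, -0.465, 0.0], [0.001, 0.001, -1.0]]
ft_force: [-3.2, 0.7, 4.3]
opening: 0.0082
gripper_force: 49.7
```

Call:
drive_tool:
  series:
    - [[0, 0, 0, 0, 0, 0], [0, 0, 0, 0, 0, 0], [0, 0, 0, 0, 0, 0], [0, 0, 0, 0, 0, 0], [0, 0, 0, 0, 0, 0]]
  fingers: 0.7

```text
clock: 8.97
tcp_pos: [0.4858, 0.1891, 0.0992]
eef_rot: [[0.465, 0.885, 0.0], [0.885, -0.465, 0.0], [0.0, 0.0, -1.0]]
ft_force: [-0.2, 0.3, 0.1]
opening: 0.06
gripper_force: 0.0
```

Call:
drive_tool:
  series:
    - [[0, 0, -0.5, 0, 0, 0], [0, 0, -1.3, 0, 0, 0], [0, 0, -2.1, 0, 0, 0], [0, 0, -2.9, 0, 0, 0], [0, 0, -3.0, 0, 0, 0]]

```text
clock: 9.38
tcp_pos: [0.4898, 0.1902, 0.2265]
eef_rot: [[0.465, 0.885, 0.012], [0.885, -0.465, 0.003], [0.008, 0.009, -1.0]]
ft_force: [1.5, 0.6, 1.1]
opening: 0.0598
gripper_force: 0.0
```

Run:
```python
from h import *
np.set_printoptions(precision=4,suppress=True)
go((.4495,-.168,.2),82)
go((.4495,-.168,.2),-98)
for n in("top","scene"):
    c=cam(n)
    for t in("canister","canister_handle","socket_small","socket_small_grip"): print(n,t,[(round(r["p"],2),w(c,r["location"])) for r in place_of(n,t)[:3]])
```

```text
shift [-8.4   3.26  0.62] turn [  0.14   0.03 -18.28] dist 9.04 tcp [0.4898 0.1902 0.2265] q [ 0.24 -0.    1.86  0.    1.27  0.72] yawy -27.69 t 9.38 F [1.5 0.6 1.1] grip 0.0598
shift [-8.4   3.26  0.62] turn [ 0.03 -0.12 11.72] dist 9.04 tcp [0.4898 0.1902 0.2265] q [ 0.24 -0.    1.86  0.    1.27  0.72] yawy -27.69 t 9.38 F [1.5 0.6 1.1] grip 0.0598
top canister [(0.9, array([ 0.4895,  0.1929, -0.0011])), (0.3, array([ 0.51  , -0.1735,  0.009 ]))]
top canister_handle [(0.91, array([0.4875, 0.1922, 0.12  ])), (0.46, array([ 0.5076, -0.169 ,  0.0028]))]
top socket_small [(0.63, array([ 0.5109, -0.1703,  0.0025])), (0.58, array([ 0.4503, -0.1655,  0.0115])), (0.49, array([ 0.4706, -0.2594,  0.0021]))]
top socket_small_grip [(0.68, array([ 0.4531, -0.1721,  0.085 ])), (0.62, array([ 0.4703, -0.257 ,  0.0716])), (0.46, array([ 0.562 , -0.2655,  0.069 ]))]
scene canister [(0.74, array([ 0.4892,  0.1913, -0.0048])), (0.52, array([0.4718, 0.0658, 0.0233]))]
scene canister_handle [(0.94, array([0.4864, 0.1897, 0.1187])), (0.37, array([ 0.4505, -0.1653,  0.0771]))]
scene socket_small [(0.91, array([ 0.45  , -0.1653,  0.0097])), (0.73, array([ 0.5638, -0.2714, -0.0008])), (0.62, array([ 0.4732, -0.2548,  0.0029]))]
scene socket_small_grip [(0.79, array([ 0.5647, -0.2629,  0.0737])), (0.78, array([ 0.4727, -0.2546,  0.0705]))]
```

Call:
drive_tool:
  series:
    - [[-0.7, 0.3, 0, 0, 0, 1.1], [-1.6, 0.65, 0.1, 0, 0, 2.2], [-2.5, 1.0, 0.1, 0, 0, 3.3], [-3.4, 1.3, 0.2, 0, 0, 4.4], [-4.2, 1.6, 0.2, 0, 0, 5.5]]

```text
clock: 10.3
tcp_pos: [0.4629, 0.009, 0.2102]
eef_rot: [[0.875, 0.485, -0.002], [0.485, -0.875, -0.0], [-0.002, -0.001, -1.0]]
ft_force: [0.2, -1.0, -0.5]
opening: 0.0598
gripper_force: 0.0
```

```bash
python3 -c "
from h import *
go((.4505,-.167,.2),-94)"
```

```text
shift [-2.4   3.7   0.26] turn [-0.    0.02  5.5 ] dist 4.42 tcp [0.4629 0.009  0.2102] q [-0.13 -0.12  2.   -0.    1.26  0.93] yawy -61.01 t 10.3 F [ 0.2 -1.  -0.5] grip 0.0598
```

Call:
drive_tool:
  series:
    - [[-0.5, 0.75, 0, 0, 0, 1.1], [-1.0, 1.5, 0.1, 0, 0, 2.2], [-1.5, 2.25, 0.2, 0, 0, 3.3], [-2.0, 3.0, 0.25, 0, 0, 4.4], [-2.4, 3.7, 0.26, 0, 0, 5.5]]
  fingers: 0.8

```text
clock: 10.72
tcp_pos: [0.4517, -0.1672, 0.1999]
eef_rot: [[0.997, -0.071, -0.002], [-0.071, -0.997, 0.0], [-0.002, -0.0, -1.0]]
ft_force: [1.4, 0.4, -0.4]
opening: 0.0681
gripper_force: 0.0
```

Call:
drive_tool:
  series:
    - [[0, 0, 0, 0, 0, 0], [0, 0, 0, 0, 0, 0], [0, 0, 0, 0, 0, 0]]

```text
clock: 10.97
tcp_pos: [0.4526, -0.165, 0.2004]
eef_rot: [[0.998, -0.064, -0.001], [-0.064, -0.998, 0.001], [-0.001, -0.001, -1.0]]
ft_force: [0.8, 0.9, 0.4]
opening: 0.0687
gripper_force: 0.0
```

```bash
python3 -c "
from h import *
go((.4505,-.167,.062),-94)"
```

```text
shift [-0.05  0.06  3.46] turn [-0.01  0.01  0.05] dist 3.46 tcp [ 0.4526 -0.165   0.2004] q [-0.5  -0.06  1.97  0.    1.23  1.14] yawy -93.68 t 10.97 F [0.8 0.9 0.4] grip 0.0687
```

Call:
drive_tool:
  series:
    - [[-0.05, 0.05, 0.8, 0, 0, 0], [-0.05, 0.05, 1.7, 0, 0, 0], [-0.05, 0.05, 2.6, 0, 0, 0], [-0.05, 0.05, 3.2, 0, 0, 0], [-0.05, 0.05, 3.45, 0, 0, 0]]

```text
clock: 11.38
tcp_pos: [0.4476, -0.1638, 0.0587]
eef_rot: [[0.998, -0.061, -0.007], [-0.061, -0.998, 0.004], [-0.007, -0.004, -1.0]]
ft_force: [-1.3, -0.0, -0.2]
opening: 0.0684
gripper_force: 0.0
```

Call:
drive_tool:
  series:
    - [[0, 0, 0, 0, 0, 0], [0, 0, 0, 0, 0, 0], [0, 0, 0, 0, 0, 0], [0, 0, 0, 0, 0, 0], [0, 0, 0, 0, 0, 0]]
  fingers: 0
  force: 70

```text
clock: 11.8
tcp_pos: [0.453, -0.1682, 0.0653]
eef_rot: [[0.998, -0.064, 0.005], [-0.064, -0.998, -0.002], [0.005, 0.002, -1.0]]
ft_force: [0.7, 0.5, 4.9]
opening: 0.0149
gripper_force: 68.7
```

Call:
drive_tool:
  series:
    - [[0, 0, 0, 0, 0, 0], [0, 0, 0, 0, 0, 0], [0, 0, 0, 0, 0, 0], [0, 0, 0, 0, 0, 0]]

```text
clock: 12.13
tcp_pos: [0.453, -0.1682, 0.0653]
eef_rot: [[0.998, -0.065, 0.004], [-0.065, -0.998, -0.002], [0.005, 0.001, -1.0]]
ft_force: [0.1, 0.7, 7.3]
opening: 0.0148
gripper_force: 69.1
```

Run:
```python
from h import *
np.set_printoptions(precision=4,suppress=True)
go((.4505,-.167,.062),-94)
c=cam("scene"); cv2.imwrite("pics/s4.png",cv2.resize(c["frame"][120:260,220:350,::-1],None,fx=3.6,fy=3.6,interpolation=3))
```

```text
shift [-0.06 -0.03  0.08] turn [ 0.01 -0.04  0.05] dist 0.11 tcp [ 0.453  -0.1682  0.0653] q [-0.5   0.13  2.06  0.    0.94  1.13] yawy -93.72 t 12.13 F [0.1 0.7 7.3] grip 0.0148
```

View pics/s4.png

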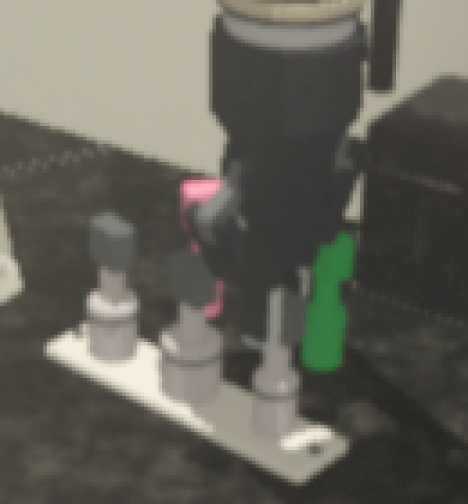

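The gripper holds the small socket, with its light body at (275,400) beside the green look-alike at (325,310). The other two sockets still stand at (110,300) and (190,330). Lifting.

Call:
drive_tool:
  series:
    - [[0, 0, -0.3, 0, 0, 0], [0, 0, -0.9, 0, 0, 0], [0, 0, -1.6, 0, 0, 0], [0, 0, -2.3, 0, 0, 0], [0, 0, -2.7, 0, 0, 0]]

```text
clock: 12.6
tcp_pos: [0.4521, -0.1681, 0.1744]
eef_rot: [[0.998, -0.065, 0.004], [-0.065, -0.998, -0.002], [0.004, 0.002, -1.0]]
ft_force: [0.5, 0.8, -0.4]
opening: 0.0146
gripper_force: 68.2
```

```bash
python3 -c "
from h import *
go((.478,.0648,.15),-98.2)"
```

```text
shift [ 0.27 -5.85  0.6 ] turn [ 0.02 -0.04  0.75] dist 5.89 tcp [ 0.4521 -0.1681  0.1744] q [-0.5  -0.04  2.   -0.    1.17  1.13] yawy -93.7 t 12.6 F [ 0.5  0.8 -0.4] grip 0.0146
```

Call:
drive_tool:
  series:
    - [[0, -0.9, 0, 0, 0, 0.1], [0.05, -1.9, 0, 0, 0, 0.3], [0.1, -2.9, 0, 0, 0, 0.5], [0.2, -3.9, 0.1, 0, 0, 0.6], [0.27, -4.8, 0.2, 0, 0, 0.75]]

```text
clock: 13.02
tcp_pos: [0.4741, 0.0255, 0.1636]
eef_rot: [[0.99, -0.144, 0.002], [-0.144, -0.99, 0.0], [0.002, -0.0, -1.0]]
ft_force: [-0.1, 0.5, -1.1]
opening: 0.0144
gripper_force: 68.6
```

Call:
drive_tool:
  series:
    - [[0, -0.6, 0.2, 0, 0, 0], [0, -1.0, 0.4, 0, 0, 0], [0, -1.0, 0.4, 0, 0, 0], [0, -1.0, 0.4, 0, 0, 0], [0, -1.0, 0.4, 0, 0, 0]]

```text
clock: 13.43
tcp_pos: [0.4797, 0.0626, 0.1471]
eef_rot: [[0.99, -0.143, 0.0], [-0.143, -0.99, -0.001], [0.0, 0.001, -1.0]]
ft_force: [0.1, -0.0, -0.2]
opening: 0.0148
gripper_force: 68.5
```

Run:
```python
from h import *
import pickle
np.set_printoptions(precision=4,suppress=True)
go((.478,.0648,.12),-98.2)
C={n:cam(n) for n in("scene","top")}; pickle.dump(C,open("c2.pkl","wb"))
for n,c in C.items():
    for t in("socket_small","socket_small_grip","nut_seat","nut_top"): print(n,t,[(round(r["p"],2),w(c,r["location"])) for r in place_of(n,t)[:3]])
a=cv2.resize(C['scene']['frame'][190:330,150:260,::-1],None,fx=4,fy=4,interpolation=3); b=cv2.resize(C['top']['frame'][195:255,160:220,::-1],None,fx=5,fy=5,interpolation=3)
p=np.zeros((560,800,3),np.uint8); p[:,:440]=a; p[:300,440:740]=b; cv2.imwrite("pics/s5.png",p)
```

```text
shift [-0.05 -0.05  0.68] turn [ 0.01 -0.    0.  ] dist 0.68 tcp [0.4797 0.0626 0.1471] q [-0.02  0.01  2.01 -0.    1.12  1.7 ] yawy -98.2 t 13.43 F [ 0.1 -0.  -0.2] grip 0.0148
scene socket_small [(0.64, array([ 0.4729, -0.2559,  0.003 ])), (0.56, array([0.4754, 0.0664, 0.0919])), (0.52, array([ 0.5646, -0.2751, -0.0003]))]
scene socket_small_grip [(0.88, array([ 0.4753, -0.257 ,  0.0723])), (0.63, array([0.4789, 0.0669, 0.1598])), (0.63, array([ 0.5624, -0.265 ,  0.0737]))]
scene nut_seat [(0.85, array([0.4789, 0.0677, 0.0119])), (0.44, array([0.4845, 0.1897, 0.1189]))]
scene nut_top [(0.63, array([0.475 , 0.0644, 0.0216]))]
top socket_small [(0.65, array([ 0.5685, -0.2656, -0.0041])), (0.59, array([ 0.4719, -0.2578,  0.0027])), (0.49, array([0.4748, 0.0625, 0.0944]))]
top socket_small_grip [(0.65, array([0.4782, 0.062 , 0.0002])), (0.57, array([ 0.4705, -0.259 ,  0.0707])), (0.46, array([ 0.5637, -0.2657,  0.0669]))]
top nut_seat [(0.62, array([0.4808, 0.0665, 0.0106]))]
top nut_top [(0.88, array([0.4734, 0.0623, 0.0265]))]
```

View pics/s5.png

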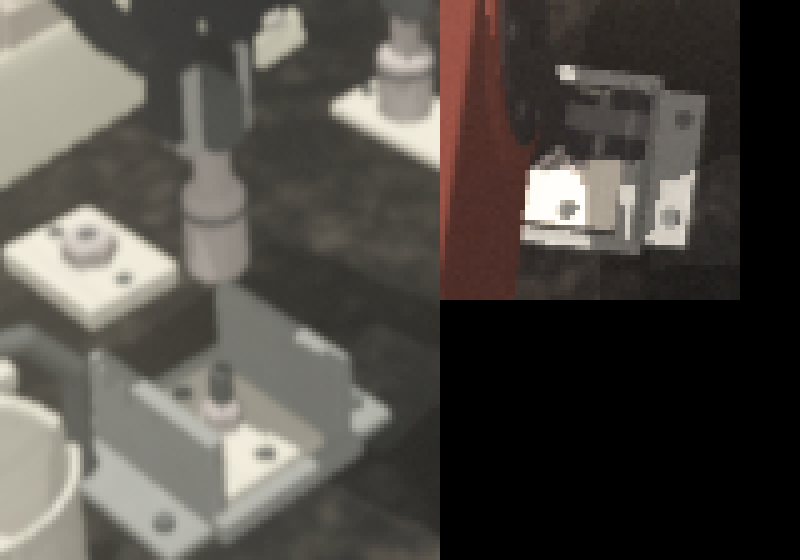

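Run:
```python
from h import *
import pickle
np.set_printoptions(precision=4,suppress=True,linewidth=200)
c=pickle.load(open("c2.pkl","rb"))["scene"]; g=c["frame"].mean(2)
# rows: crop y/4+190 ; cols crop x/4+150
for r in(228,238,242,246,252,255,257,258,259,260,262): print(r,g[r,192:216].astype(int))
print()
for r in range(278,298,2): print(r,g[r,196:216].astype(int))
for P in[(.478,.0648,.04),(.478,.0648,.024),(.478,.0648,.012),(.478,.0648,.09),(.478,.0648,.126),(.478,.0648,.16)]: print(P,pix(c,np.array(P)))
print(pix(c,np.array((.4797,.0626,.09))))
```

```text
228 [ 69  78  96 114 125 131 132 136 137 135 126 118 116 114 112  94  72  65  66  66  65  63  61  60]
238 [ 80  75  77 101 130 138 138 139 140 141 140 139 138 137 135 136 137 137 126  94  67  62  62  64]
242 [ 78  75  76  91 119 134 141 144 145 145 143 145 145 144 140 138 134 122 102  86  77  74  76  75]
246 [ 72  70  71  89 122 129 125 122 118 116 112 112 116 118 121 125 128 133 129 106  76  64  64  63]
252 [ 73  72  74  86 112 135 144 155 157 155 148 145 145 145 142 139 139 137 134 123  87  65  60  56]
255 [200 163 109  89 111 137 151 157 159 159 156 148 144 144 143 139 138 136 132 117  83  64  62  62]
257 [203 179 131  92  98 126 147 156 158 160 158 152 146 144 142 139 137 132 114  86  65  61  61  61]
258 [179 162 125  94  91 108 134 149 154 158 158 154 146 142 141 136 130 119  92  68  59  56  57  57]
259 [163 151 122  96  88  92 108 124 138 149 152 148 141 138 133 124 112  96  71  56  57  54  54  55]
260 [154 143 112  92  86  82  84  92 107 124 129 126 124 126 122 112  96  79  63  56  55  54  52  54]
262 [107  88  78  74  72  71  70  71  73  74  72  83 109 117 117 116 113 110  99
[... 415 characters left out ...]
  98 124 144 148 146 140 130 122 118]
288 [ 91 105 135 148 151 145 120  96  93  92  90  94 119 142 148 149 149 147 144 138]
290 [135 139 148 154 164 175 175 141 116 110 116 135 159 150 142 147 150 149 149 148]
292 [168 158 154 157 174 185 193 196 188 175 186 191 187 168 144 144 147 148 150 149]
294 [183 182 175 172 174 164 170 181 180 177 172 170 164 144 136 146 149 148 147 148]
296 [178 183 184 184 182 172 163 157 154 152 151 154 154 166 195 198 178 164 154 150]
(0.478, 0.0648, 0.04) [204.2 281.3]
(0.478, 0.0648, 0.024) [204.7 289.1]
(0.478, 0.0648, 0.012) [205.  294.9]
(0.478, 0.0648, 0.09) [202.7 255.6]
(0.478, 0.0648, 0.126) [201.5 236.1]
(0.478, 0.0648, 0.16) [200.4 216.8]
[202.8 254.5]
```

The left crop shows the small socket at (215,230) directly above the stud at (221,380), about 1 px to the right of its axis. I'm correcting that slightly and descending towards the stud.

Call:
drive_tool:
  series:
    - [[0.04, -0.01, 0.3, 0, 0, 0], [0.04, -0.01, 0.6, 0, 0, 0], [0.04, -0.01, 0.9, 0, 0, 0], [0.04, -0.01, 1.05, 0, 0, 0], [0.04, -0.01, 1.05, 0, 0, 0]]

```text
clock: 14.35
tcp_pos: [0.4798, 0.0634, 0.1032]
eef_rot: [[0.99, -0.143, -0.004], [-0.143, -0.99, 0.0], [-0.004, 0.0, -1.0]]
ft_force: [0.9, 0.6, -1.9]
opening: 0.0146
gripper_force: 68.5
```

Call:
drive_tool:
  series:
    - [[0, 0, 0, 0, 0, 0], [0, 0, 0, 0, 0, 0], [0, 0, 0, 0, 0, 0]]

```text
clock: 14.6
tcp_pos: [0.4822, 0.0634, 0.1058]
eef_rot: [[0.99, -0.143, 0.002], [-0.143, -0.99, -0.0], [0.002, -0.0, -1.0]]
ft_force: [-0.4, -0.5, -1.3]
opening: 0.0147
gripper_force: 68.5
```

Run:
```python
from h import *
np.set_printoptions(precision=4,suppress=True,linewidth=200)
go((.4795,.063,.0913),-98.2)
c=cam("scene"); g=c["frame"].mean(2)
for r in range(262,300,2): print(r,g[r,190:222].astype(int))
c=cam("top"); 
p=np.zeros((480,800,3),np.uint8)
```

```text
shift [-0.07  0.02  0.36] turn [-0.   -0.02  0.  ] dist 0.37 tcp [0.4822 0.0634 0.1058] q [-0.01  0.07  2.03 -0.    1.03  1.7 ] yawy -98.19 t 14.6 F [-0.4 -0.5 -1.3] grip 0.0147
262 [138 128 107  88  86 110 134 141 144 144 143 143 143 144 144 142 141 141 139 132 112  86  68  59  55  53  53  53  53  53  52  52]
264 [ 84  78  74  71  75  96 121 136 143 144 145 145 146 146 146 143 139 136 128 110 102 107 108  98  84  70  61  54  53  52  52  53]
266 [ 71  72  71  69  73  87 102 109 116 125 128 129 129 130 128 121 110 108 110 116 122 118 116 114 112 108 102  90  73  60  54  52]
268 [ 69  70  68  66  66  88 125 134 129 128 126 121 119 119 124 124 126 129 135 136 132 121 117 117 116 116 115 114 109 103  91  75]
270 [ 70  67  64  62  61  87 127 140 142 148 152 147 143 144 146 144 142 140 139 137 132 122 118 117 117 118 118 117 116 114 113 109]
272 [ 63  62  61  60  63  80 117 139 143 148 155 153 147 146 145 144 142 140 140 137 131 122 118 117 117 117 117 116 117 116 116 115]
274 [ 63  63  61  61  62  75 113 141 148 151 156 158 153 147 145 145 142 140 139 136 131 124 118 117 117 117 116 117 1
[... 923 characters left out ...]
5 138 130 122 118 117 116 115]
290 [185 183 177 164 145 137 135 138 147 150 147 139 123 103  94  92  93 107 126 136 141 148 150 150 149 149 146 142 136 128 121 118]
292 [175 182 184 185 181 175 168 159 154 150 144 141 152 170 169 159 161 147 139 135 135 145 148 149 149 149 149 149 148 145 142 135]
294 [136 146 164 177 182 184 184 182 177 173 159 153 165 180 181 177 169 153 140 131 135 146 150 149 148 149 149 149 149 149 149 147]
296 [129 129 131 138 154 167 178 184 186 186 181 173 163 158 154 153 152 152 144 139 144 148 150 149 149 149 149 149 148 148 149 149]
298 [129 128 129 128 130 131 140 158 171 180 184 184 183 179 173 174 186 197 203 198 175 155 151 151 150 150 149 149 149 148 148 149]
```

Call:
drive_tool:
  series:
    - [[0, 0, 0.15, 0, 0, 0], [0, 0, 0.3, 0, 0, 0], [0, 0, 0.45, 0, 0, 0], [0, 0, 0.55, 0, 0, 0], [0, 0, 0.55, 0, 0, 0]]

```text
clock: 15.12
tcp_pos: [0.4799, 0.0634, 0.0812]
eef_rot: [[0.99, -0.143, -0.003], [-0.143, -0.99, 0.0], [-0.003, 0.0, -1.0]]
ft_force: [-0.2, -0.1, -1.3]
opening: 0.0147
gripper_force: 68.5
```

Call:
drive_tool:
  series:
    - [[0, 0, 0.05, 0, 0, 0], [0, 0, 0.1, 0, 0, 0], [0, 0, 0.15, 0, 0, 0], [0, 0, 0.2, 0, 0, 0], [0, 0, 0.2, 0, 0, 0]]

```text
clock: 15.53
tcp_pos: [0.4808, 0.0636, 0.0743]
eef_rot: [[0.99, -0.143, -0.001], [-0.143, -0.99, 0.0], [-0.001, -0.0, -1.0]]
ft_force: [-0.5, 0.7, -2.3]
opening: 0.0148
gripper_force: 68.6
```

Call:
drive_tool:
  series:
    - [[0, 0, 0.05, 0, 0, 0], [0, 0, 0.1, 0, 0, 0], [0, 0, 0.15, 0, 0, 0], [0, 0, 0.15, 0, 0, 0], [0, 0, 0.15, 0, 0, 0]]

```text
clock: 15.95
tcp_pos: [0.4811, 0.0636, 0.0693]
eef_rot: [[0.99, -0.143, -0.001], [-0.143, -0.99, 0.0], [-0.001, -0.0, -1.0]]
ft_force: [-3.6, 2.6, 5.1]
opening: 0.0147
gripper_force: 69.6
```

Call:
drive_tool:
  series:
    - [[0, 0, 0.04, 0, 0, 0], [0, 0, 0.08, 0, 0, 0], [0, 0, 0.08, 0, 0, 0], [0, 0, 0.08, 0, 0, 0]]

```text
clock: 16.28
tcp_pos: [0.4821, 0.0635, 0.069]
eef_rot: [[0.99, -0.142, -0.001], [-0.142, -0.99, 0.0], [-0.001, -0.0, -1.0]]
ft_force: [-10.1, 1.4, 21.8]
opening: 0.015
gripper_force: 72.1
```

Run:
```python
from h import *
np.set_printoptions(precision=4,suppress=True,linewidth=200)
go((.4795,.063,.0693),-98.2)
for n in("scene","top"):
    c=cam(n)
    for t in("socket_small","socket_middle","socket_large","canister"): print(n,t,[(round(r["p"],2),w(c,r["location"])) for r in place_of(n,t)[:4]])
    if n=="scene": cv2.imwrite("pics/s6.png",cv2.resize(c["frame"][170:340,120:320,::-1],None,fx=3.5,fy=3.5,interpolation=3))
```

```text
shift [-0.06  0.02 -0.01] turn [-0.    0.01  0.  ] dist 0.07 tcp [0.4821 0.0635 0.069 ] q [-0.01  0.13  2.05  0.    0.96  1.7 ] yawy -98.18 t 16.28 F [-10.1   1.4  21.8] grip 0.015
scene socket_small [(0.95, array([ 0.4729, -0.2554,  0.0002])), (0.91, array([0.4757, 0.0688, 0.0139])), (0.52, array([ 0.5597, -0.2743, -0.    ]))]
scene socket_middle [(0.68, array([ 0.5714, -0.1853,  0.0078]))]
scene socket_large [(0.85, array([ 0.5093, -0.1714,  0.0086])), (0.67, array([ 0.567 , -0.1805,  0.0791]))]
scene canister [(0.92, array([ 0.4917,  0.1925, -0.0014]))]
top socket_small [(0.71, array([ 0.5665, -0.2669, -0.0053])), (0.53, array([ 0.4715, -0.2592,  0.0018]))]
top socket_middle [(0.71, array([ 0.509 , -0.1742,  0.0823])), (0.47, array([ 0.5689, -0.1827,  0.0073]))]
top socket_large [(0.44, array([ 0.5096, -0.1744,  0.0113]))]
top canister [(0.71, array([0.488 , 0.1909, 0.0014])), (0.25, array([0.4742, 0.0616, 0.0278]))]
```

View pics/s6.png

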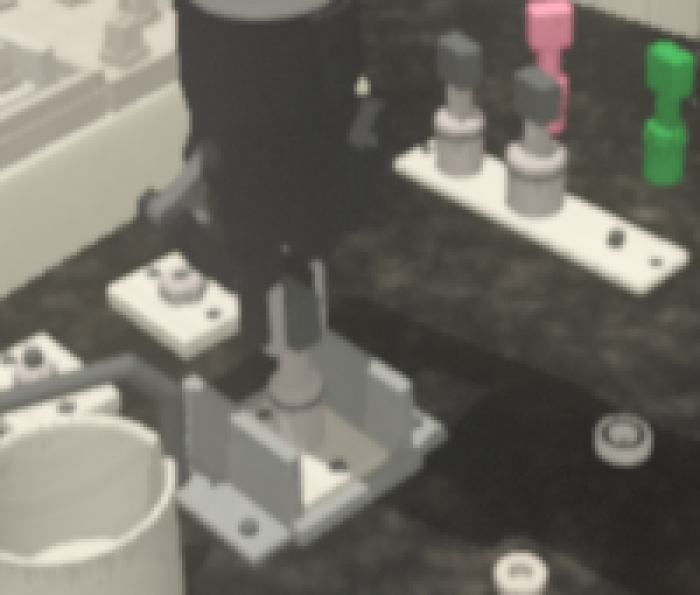

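The socket is down over the nut in the stand. The other two sockets stand on the rail, and the canister is upright. I'm relieving the small side load while keeping the push on.

Call:
drive_tool:
  series:
    - [[-0.03, 0, 0.02, 0, 0, 0], [-0.03, 0, 0.04, 0, 0, 0], [-0.03, 0, 0.04, 0, 0, 0], [-0.03, 0, 0.04, 0, 0, 0], [-0.03, 0, 0.04, 0, 0, 0]]

```text
clock: 17.2
tcp_pos: [0.4821, 0.0636, 0.069]
eef_rot: [[0.99, -0.142, 0.001], [-0.142, -0.99, -0.0], [0.001, 0.0, -1.0]]
ft_force: [-10.1, 1.6, 28.3]
opening: 0.0148
gripper_force: 73.2
```

```bash
python3 -c "
from station import *
print(finish_job())"
```

```text
the job is handed in; nothing more can be done
None
```

The canister stands upright on the bench to the left of the stand. The small socket fits: it is fully down on the 15 mm nut, still gripped and pressed with about 28 N. I chose it from the tall stud in the images and it fitted first time, so the other two sockets never left the rail. The job is handed in, but the call gave no verdict.

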